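# Slide the locked object stage up to the camera

### The arm

A 6-joint arm with a two-finger parallel gripper is mounted at the origin on the work surface. World frame = base frame: x ahead of the robot, y to its left, z up, the work surface at z = 0. Lengths are in mm, angles in rad, forces in N, time in s.
With the tool pointing down it reaches from about 250 to 725 mm from the base axis. Payload 9.7 kg.
Tool frame: the origin (TCP) lies on the centre line of the jaws, within the pads' length; the fingertips stand 8 mm ahead of it and the grasp point (between the pads) lies 11 mm behind it; z points along the fingers, x is the direction in which the jaws open and shut, and the axes are right-handed (so a half turn about z gives the same grasp; the last joint's range is limited). The gripper opens to 85 mm and grips with 20 to 120 N. Pads are 22 mm wide; open, the fingers measure 114 mm over their backs; the gripper's body (76 mm by 85 mm) begins 54 mm behind the grasp point. The pads swing forward as they close: fully open they stand 13 mm farther back than shut.
Start: joints at [-1.198, 0.087, 0.176, 1.66, 0, 1.571], TCP at [200.321, -512.219, 239.284] pointing down, gripper open.
Joint ranges: [-3.13, 3.13], [-0.85, 1.81], [-1.15, 1.24], [-2.2, 2.28], [-1.44, 1.52], [-3.14, 3.14]. Speed limits (rad/s): [2.22, 2.22, 2.57, 3.14, 3.14, 3.14].

### API

Orientations are given as a unit quaternion [x, y, z, w].
In Python, from plant import robot gives the robot as it stands.
- The arm moves only by the tool arm_command, never from a script. Its argument "deltas" is a list of rows, each an object of numbers: "gripper": the opening in per cent of the stroke, from 0 (shut) to 100 (fully open); "x", "y", "z": the shift along the tool's x, y, z in units of 30 mm (1.0 is 30 mm); "roll": the turn about the tool's z in units of 5 degrees (1.0 is 5 degrees). In form: [{"gripper": .., "x": .., "y": .., "z": .., "roll": ..}, ...]. A call has exactly 8 rows; each row shifts and turns the pose as measured when the row begins, along the tool's axes as they then stand; what a row does not reach is not made up. A row lasts 1/12 s, in which the tool goes at most 41.7 mm and 7.16 degrees, less where a joint would pass 70% of its speed; a pose out of reach is approached as far as the arm can. A call is refused whole if a number of a shift passes 1 or a number of a turn 1, either way. A call with a gripper value outside its range is refused whole. The fingers move at their own pace and stop on an object; the grip force is fixed at half the most. Time passes only in rows, so rows that do not move let the fingers close, or fill a call up. It gives the time, the measured TCP pose, the force and the opening at its end, in the units of the state.
- robot.get_obs(): the state, without advancing time (a new reading comes with each control period).
- robot.snapshot(name): name is "scene" or "side" or "wrist"; returns (picture, depth): 384x512x3 uint8, red, green, blue; 384x512 float32, mm along the optical axis (not along the pixel's ray), 0 where there is no reading.
- robot.camera_params(name): a dict with "K" (3x3 intrinsics, pixels), "view" (4x4, takes a point from world to camera coordinates); the wrist camera has in their place "tool_from_camera" (4x4, takes a point from camera to tool coordinates, whose origin is the TCP and whose axes are the tool frame's). Camera axes: x right, y up, looking along -z (the intrinsics and any distortion apply to the point x, -y, -z); pixel columns grow to the right and rows downward; lengths in mm; the calibration is good to about 2 mm. A picture is of the moment at which its call begins: read the wrist's pose just before it. camera_params takes no time and is no camera call.
- robot.finish_job(): hands the job in, once; it reports no verdict.
Trained networks look in the newest picture that a camera, given by its name, has taken for a name from the list of things; names that differ only in an ending like _2 or _b are one class to them, and where a whole thing is asked for, a point or a joint stands for the part that bears it (a point fixed in the world has none). Each returns a list of dicts, best first, with "conf" (0 to 1); they miss things now and then, are a little off and sometimes report something else, mostly with a low value. They report only what shows in the picture. A call takes as long as a camera call.
- robot.regions_of(camera, thing): "region" (384x512 bool, what is visible of it) and "box" ([centre column, centre row, width, height] as shares, 0 to 1, of the picture: columns of its width, rows of its height, round what is visible of it).
- robot.place_of(camera, thing): "at" ([column, row] as shares, 0 to 1, of the picture: columns of its width, rows of its height: a listed point, or the origin of a listed thing).
The state is a dict: "t": time; "joint_pos": joint angles; "qvel": joint speeds; "joint_torque": joint torques, N m; "tcp_pos": TCP position; "eef_rot": TCP orientation; "wrist_force": force on the tool from outside, world axes, zero at the start; "moment": the same for the moment, N m; "opening": finger opening in mm.
Only numpy, scipy, OpenCV 4.12 (cv2) and the standard library are available. Lean on these libraries where they do the work, as an engineer would, in place of code of your own. Each camera call takes 0.05 s, during which the arm holds its last target.

### The job

Bring the stone model on the photo rig up to the close-up position: with a fingertip, press the black lock button on the sliding stage and keep it held down while you push the stage along its rail until it is right up against the end stop at the camera, then let the button come up so that the stage is locked there. Do not force the stage while it is locked, do not touch the model on it, and leave everything else standing where it is.

Things in the scene. Friction and masses are not known exactly. Their poses are not given: they have to be found in the camera images.
- rig: Photo rig, fixed to the table: grey base plate 510 x 150 mm, top at z 14 mm, with a 40 mm wide aluminium rail along its middle (top at z 30 mm) and a fixed black camera with ring light at one end (from rig x 112 mm on, 160 mm tall). Origin: centre of the plate's underside, on the table. x runs along the rail towards the camera, z up.
- end_stop (a point): Stop at the camera: dark steel block across the rail, 12 mm thick, 56 mm wide, top 48 mm above the table. Point: middle of the face that the stage meets, 40 mm above the table. A like block stands at the rail's other end. Same axes as the rig.
- stage (a joint): Travel of the sliding stage towards the camera, in m: 0 = against the far stop, 0.120 = against the stop at the camera. Aluminium saddle, 160 mm long, 60 mm wide, top 50 mm above the table. While the lock button is up a spring brake holds it fast where it is (it slips only above some 15 N); with the button down it slides with about 2 N of drag, and stays where it is left.
- lock_button (a joint): How far the lock button is pressed, in m: 0 = up (stage locked), 0.006 = fully down, against its hard limit. Its spring takes 8 N at 2.5 mm and about 10 N fully down. The brake is off from about 3 mm on, so hold the button well down; it bites again by itself when the button comes up.
- button_top (a point): Centre of the lock button's top face: black ribbed key, 32 mm along the rail x 30 mm across, on the stage's end away from the camera, top 12 mm above the saddle and 62 mm above the table when up. Pressed straight down; it travels with the stage, and a fingertip pressing it carries the stage along by friction. Same axes as the rig.
- thumb_rest (a point): Middle of the top edge of the thumb rest, the aluminium upright on the stage just on the camera side of the button; 44 mm wide, 8 mm thick, 13 mm higher than the button's top; its face is 22 mm from the button's centre (6 mm beyond the key's edge). It may be pushed as well.
- model (a point): Beige stone jaw model with teeth, fixed on the stage's round black table (74 mm across); 60 x 56 mm, 30 mm tall, its top 103 mm above the table. Point: its centre, 15 mm under its top, 100 mm from the button's centre towards the camera. Not to be touched.
- jar_a_mid (a point): Glass ceramic-powder jar with white screw cap, 36 mm across, 43 mm tall, beside the rail. Point: its centre, half-way up. Loose, not part of the job.
- jar_b_mid (a point): Second jar, the same as jar_a. Point: its centre, half-way up. Loose, not part of the job.
- cast_mid (a point): Loose stone cast of a jaw with teeth (60 x 56 x 30 mm) standing on the table beside the rig; NOT the one on the stage. Point: its centre, half-way up. Loose, not part of the job.
- blower_mid (a point): Black rubber dust blower standing upright, 54 mm across, 105 mm tall. Point: its centre, half-way up. Loose, not part of the job.
- lens_cap_mid (a point): Black round lens cap, 66 mm across, 10 mm thick. Point: its centre, half-way up. Loose, not part of the job.
- spatula_mid (a point): Lying mixing spatula, wooden handle and steel blade, 170 mm long, 7 mm thick. Point: its centre, half-way up. Loose, not part of the job.
- bowl_mid (a point): Clear plastic bowl, 100 mm across, 45 mm tall. Point: its centre, half-way up. Loose, not part of the job.
- spray_mid (a point): White spray can, 52 mm across, 150 mm tall. Point: its centre, half-way up. Loose, not part of the job.

How it is judged:
By the outcome, as a careful person would: the job done as asked, in the order asked, and still so for the second after the job is handed in, with the robot touching nothing.
It also fails if it takes over 35 s, if anything falls off the work surface, if the arm or the gripper's body presses on something with over 40 N, if the wrist force passes 120 N, or if a joint passes its speed limit or range.

## Working session

There is one attempt and no reset: what is moved stays moved. The work goes in short steps, Python scripts to look and compute and a tool call to move; the robot and the scene stay as the last step left them, time stands still between calls to the robot, and variables do not carry over. Pictures are saved under pics/ and viewed, and the job is handed in when it is done.

Besides the shell and the picture viewer there is one more tool, called as name(argument=value, ...), one argument or row to a line, values as JSON. arm_command: Moves the arm, as the interface text tells. Its arguments: {"type":"object","properties":{"deltas":{"type":"array"}},"required":["deltas"]}

```bash
ls; mkdir -p pics; cat > h.py <<'E'
import numpy as np, cv2
from plant import robot
def world(cam,u,v,d):
    p=robot.camera_params(cam);K=np.array(p["K"]);V=np.array(p["view"])
    c=np.array([(u-K[0,2])/K[0,0]*d,-(v-K[1,2])/K[1,1]*d,-d,1])
    return (np.linalg.inv(V)@c)[:3]
def onplane(cam,u,v,z):
    a=world(cam,u,v,1.);b=world(cam,u,v,1000.)
    return a+(b-a)*(z-a[2])/(b[2]-a[2])
E
python3 - <<'E'
from h import *
o=robot.get_obs();print(o)
for c in("scene","side"):
    im,d=robot.snapshot(c);cv2.imwrite(f"pics/{c}0.png",im[:,:,::-1]);np.save(c+"d.npy",d)
    p=robot.camera_params(c);print(c,p)
    for n in("button_top","thumb_rest","end_stop","rig","model"):
        r=robot.place_of(c,n)
        for q in r[:2]:
            u,v=q["at"][0]*512,q["at"][1]*384
            z={"button_top":62,"thumb_rest":75,"end_stop":40,"rig":0,"model":88}[n]
            print(c,n,q["conf"],u,v,onplane(c,u,v,z).round(1), world(c,u,v,d[min(int(v),383),min(int(u),511)]).round(1))
E
```

```text
pics
{'t': 0.0, 'joint_pos': array([-1.19799423e+00,  8.74328016e-02,  1.75153484e-01,  1.65981171e+00,
        4.17876866e-06,  1.57078246e+00]), 'qvel': array([-1.04964105e-03, -8.67798609e-05,  3.54817800e-04, -6.38299534e-04,
        2.15540115e-03,  6.98063330e-04]), 'joint_torque': array([-4.23579368e-04, -5.20393074e+01,  4.64796960e+01,  1.66332547e-02,
        2.83286192e-05,  2.62540760e-05]), 'tcp_pos': array([ 200.24582102, -512.01620063,  238.60799278]), 'eef_rot': array([ 8.25905206e-01, -5.63808630e-01, -5.33464916e-04, -3.66713370e-04]), 'wrist_force': array([-0.33120831,  0.54408746,  0.31462438]), 'moment': array([ 0.04716372, -0.01457736, -0.00293326]), 'opening': 85.3885662868288}
scene {'K': array([[355.9366919 ,   0.        , 254.69504098],
       [  0.        , 355.9366919 , 187.12883449],
       [  0.        ,   0.        ,   1.        ]]), 'view': array([[-2.61263263e-02,  9.99656521e-01, -2.06298258e-03,
         9.70766534e+01],
       [-8.20382160e-01, -2.02616265e-02,  5.71456541e-01,
         4.56173297e+02],
       [ 5.71218458e-01,  1.66224942e-02,  8.
[... 1258 characters left out ...]
000000e+00,
         1.00000000e+00]])}
side button_top 0.57 286.0032 194.49599999999998 [ 541.4 -149.6   62. ] [ 549.9 -165.8   48.3]
side button_top 0.16 287.3856 249.79199999999997 [418.1  55.1  62. ] [434.7  22.   26. ]
side thumb_rest 0.57 277.504 195.4176 [ 551.9 -115.7   75. ] [ 592.  -187.8   12.9]
side end_stop 0.85 214.5792 242.18880000000001 [606.  121.6  40. ] [601.  127.5  47.4]
side end_stop 0.31 261.6832 256.704 [470.9  95.2  40. ] [458.7 115.2  63.7]
side rig 0.72 230.2976 242.8032 [595.1  65.9   0. ] [577.1  89.4  28.1]
side model 0.84 258.0992 204.9024 [565.7 -30.7  88. ] [566.8 -32.4  86.4]
side model 0.46 214.4768 212.31359999999998 [647.2  65.9  88. ] [694.6   9.4  27.8]
```

```bash
python3 - <<'E'
import cv2
a=cv2.imread("pics/scene0.png");cv2.imwrite("pics/scene0c.png",cv2.resize(a[110:260,140:400],None,fx=3,fy=3,interpolation=cv2.INTER_CUBIC))
a=cv2.imread("pics/side0.png");cv2.imwrite("pics/side0c.png",cv2.resize(a[130:310,160:400],None,fx=3.2,fy=3.2,interpolation=cv2.INTER_CUBIC))
E
```

```text
(no output)
```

View pics/scene0.png

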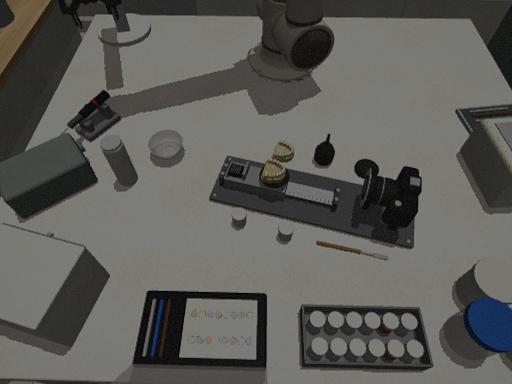

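View pics/side0.png

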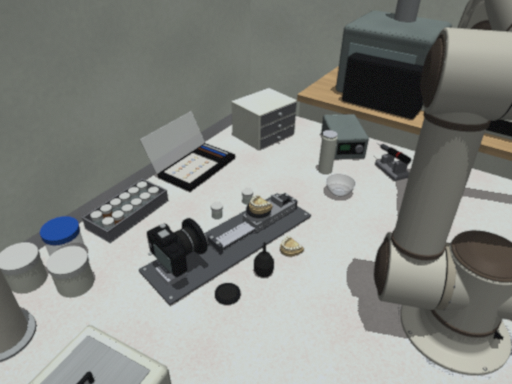

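View pics/scene0c.png

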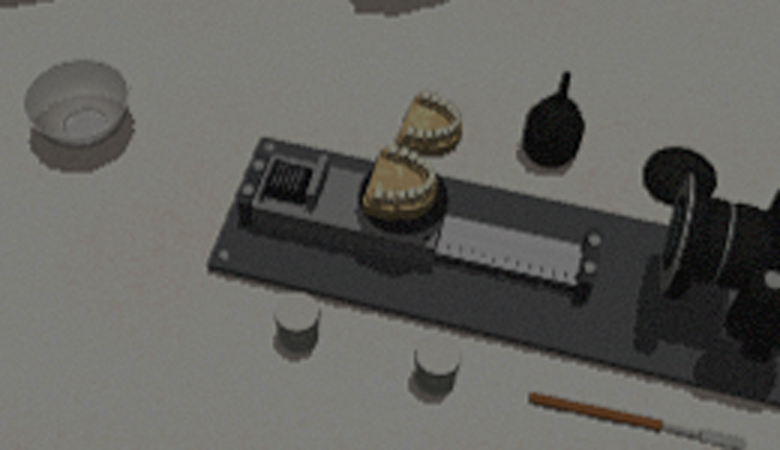

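View pics/side0c.png

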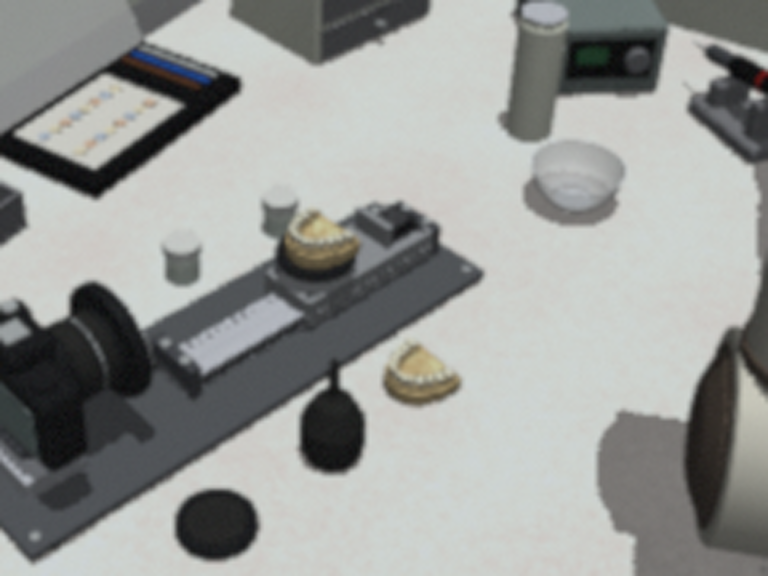

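The scene view shows the button at about px (236,170), the model at (273,172) and the stop at (337,195). In the side view the button is at about (285,197). All of these agree with the networks' positions. Next I'll triangulate and fit the rig axis.

```bash
cat >> h.py <<'E'
def ray(cam,u,v):
    a=world(cam,u,v,1.);b=world(cam,u,v,1000.);return a,(b-a)/np.linalg.norm(b-a)
def tri(p1,p2):
    A=np.zeros((3,3));B=np.zeros(3)
    for c,(u,v) in(("scene",p1),("side",p2)):
        a,d=ray(c,u,v);P=np.eye(3)-np.outer(d,d);A+=P;B+=P@a
    return np.linalg.solve(A,B)
E
python3 - <<'E'
from h import *
for n,a,b in(("button",(235.0,170.5),(286,194.5)),("model",(272.4,170.1),(258.1,204.9)),("stop",(336.7,195.3),(214.6,242.2)),("thumb",(244.6,165.7),(277.5,195.4))):print(n,tri(a,b).round(1))
for p in((228.3,156),(210,199.3),(413,242)):print(p,onplane("scene",*p,14).round(1))
for p in((310.6,215),(171,304.4)):print(p,onplane("side",*p,14).round(1))
# saddle/rail top pixels by depth
d=np.load("scened.npy");pts=[]
for v in range(140,260):
  for u in range(195,430):
    if d[v,u]>0: pts.append(world("scene",u,v,d[v,u]))
pts=np.array(pts)
m=(abs(pts[:,2]-14)<4)
q=pts[m];print(len(q));r=cv2.minAreaRect(q[:,:2].astype(np.float32));print("plate",r)
m=(abs(pts[:,2]-50)<4)&(pts[:,0]>500);q=pts[m];print(len(q),cv2.minAreaRect(q[:,:2].astype(np.float32)))
for n in("stage","lock_button","rig"):
  for c in("scene",):
    r=robot.regions_of(c,n)
    for k in r[:2]:
      g=k["region"];vv,uu=np.nonzero(g&(d>0));P=np.array([world(c,u,v,d[v,u]) for u,v in zip(uu,vv)])
      print(n,k["conf"],len(P),P.mean(0).round(1),np.median(P,0).round(1))
      if n=="rig":
        q=P[abs(P[:,2]-14)<4];print(cv2.minAreaRect(q[:,:2].astype(np.float32)))
      if n=="lock_button":
        print(np.percentile(P,[5,95],axis=0).round(1))
E
```

```text
button [ 543.5 -138.7   62. ]
model [567.3 -37.1  84.7]
stop [605.8 121.9  40.4]
thumb [ 548.8 -108.4   80.2]
(228.3, 156) [ 464.3 -158.3   14. ]
(210, 199.3) [ 608.4 -195.1   14. ]
(413, 242) [715.9 294.3  14. ]
(310.6, 215) [ 457.2 -159.2   14. ]
(171, 304.4) [577.1 329.3  14. ]Traceback (most recent call last):
  File "<stdin>", line 9, in <module>
  File "h.py", line 4, in world
    p=robot.camera_params(cam);K=np.array(p["K"]);V=np.array(p["view"])
ValueError: time passes only in moves, steps and waits
```

arm_command(
  deltas=[
    {"gripper":0,"x":-0.5,"y":-1,"z":0,"roll":0},
    {"gripper":0,"x":-0.5,"y":-1,"z":0,"roll":0},
    {"gripper":0,"x":-0.5,"y":-1,"z":0,"roll":0},
    {"gripper":0,"x":-0.5,"y":-1,"z":0,"roll":0},
    {"gripper":0,"x":-0.5,"y":-1,"z":0,"roll":0},
    {"gripper":0,"x":-0.5,"y":-1,"z":0,"roll":0},
    {"gripper":0,"x":-0.5,"y":-1,"z":0,"roll":0},
    {"gripper":0,"x":-0.5,"y":-1,"z":0,"roll":0},
  ],
)

```text
t: 1.27
tcp_pos: [383.2, -309.6, 238.2]
eef_rot: [0.823, -0.568, 0.0, 0.001]
wrist_force: [0.1, -0.8, -0.3]
opening: -0.0
```

arm_command(
  deltas=[
    {"gripper":0,"x":-0.5,"y":-1,"z":0,"roll":0},
    {"gripper":0,"x":-0.5,"y":-1,"z":0,"roll":0},
    {"gripper":0,"x":-0.5,"y":-1,"z":0,"roll":0},
    {"gripper":0,"x":-0.5,"y":-1,"z":0,"roll":0},
    {"gripper":0,"x":-0.5,"y":-1,"z":0,"roll":0},
    {"gripper":0,"x":-0.5,"y":-1,"z":0,"roll":0},
    {"gripper":0,"x":-0.5,"y":-1,"z":0,"roll":0},
    {"gripper":0,"x":0,"y":0,"z":0,"roll":1},
  ],
)

```text
t: 1.93
tcp_pos: [551.6, -122.4, 238.5]
eef_rot: [0.799, -0.602, 0.002, -0.0]
wrist_force: [0.2, -0.7, 0.0]
opening: 0.1
```

arm_command(
  deltas=[
    {"gripper":0,"x":0,"y":0,"z":0,"roll":1},
    {"gripper":0,"x":0,"y":0,"z":0,"roll":1},
    {"gripper":0,"x":0,"y":0,"z":0,"roll":1},
    {"gripper":0,"x":0,"y":0,"z":0,"roll":1},
    {"gripper":0,"x":0,"y":0,"z":0,"roll":1},
    {"gripper":0,"x":0,"y":0,"z":0,"roll":0.6},
    {"gripper":0,"x":0,"y":0,"z":0,"roll":0},
    {"gripper":0,"x":0,"y":0,"z":0,"roll":0},
  ],
)

```text
t: 2.6
tcp_pos: [552.9, -122.6, 237.3]
eef_rot: [-0.626, 0.78, 0.0, 0.002]
wrist_force: [0.6, -0.1, -0.4]
opening: 0.3
```

```bash
sed -i 's/p=robot.camera_params(cam);/p=CP(cam);/; s/^from plant import robot/from plant import robot\nfrom functools import lru_cache\nCP=lru_cache(None)(robot.camera_params)/' h.py
cat >> h.py <<'E'
from scipy.spatial.transform import Rotation as R
def wristmap(o):
    p=CP("wrist");T=np.array(p["tool_from_camera"]);W=np.eye(4);W[:3,:3]=R.from_quat(o["eef_rot"]).as_matrix();W[:3,3]=o["tcp_pos"]
    M=W@T;K=np.array(p["K"])
    def f(u,v,d): 
        return (M@np.array([(u-K[0,2])/K[0,0]*d,-(v-K[1,2])/K[1,1]*d,-d,1]))[:3]
    def pl(u,v,z):
        a=f(u,v,1.);b=f(u,v,1000.);return a+(b-a)*(z-a[2])/(b[2]-a[2])
    return f,pl
E
python3 - <<'E'
from h import *
o=robot.get_obs();f,pl=wristmap(o)
im,d=robot.snapshot("wrist");np.save("wd.npy",d);cv2.imwrite("pics/w1.png",cv2.resize(im[:,:,::-1],None,fx=1.5,fy=1.5))
print(o["t"],o["tcp_pos"],o["eef_rot"],o["wrist_force"],o["opening"])
m=R.from_quat(o["eef_rot"]).as_matrix();print("tool x ang",np.degrees(np.arctan2(m[1,0],m[0,0])),CP("wrist"))
for n,z in(("button_top",62),("thumb_rest",75),("model",88),("end_stop",40),("rig",0)):
  for q in robot.place_of("wrist",n)[:2]:
    u,v=q["at"][0]*512,q["at"][1]*384
    print(n,q["conf"],u,v,pl(u,v,z).round(1),f(u,v,d[min(int(v),383),min(int(u),511)]).round(1))
E
```

```text
2.6 [ 552.85456504 -122.55434543  237.34535621] [-6.26258403e-01  7.79614037e-01  1.24911279e-04  1.53297184e-03] [ 0.61754035 -0.05143262 -0.38393053] 0.3460316153032104
tool x ang -102.45054397883037 {'K': array([[282.12132288,   0.        , 254.69403649],
       [  0.        , 282.12132288, 189.29996036],
       [  0.        ,   0.        ,   1.        ]]), 'tool_from_camera': array([[ 9.99999687e-01,  7.79556704e-04,  1.32297647e-04,
         9.82734747e-01],
       [ 7.84929553e-04, -9.58521748e-01, -2.85018319e-01,
        -7.31083923e+01],
       [-9.53777694e-05,  2.85018334e-01, -9.58522060e-01,
        -1.32715306e+02],
       [ 0.00000000e+00,  0.00000000e+00,  0.00000000e+00,
         1.00000000e+00]])}
button_top 0.93 262.912 183.8976 [ 539.2 -129.6   62. ] [ 538.5 -129.5   59.5]
thumb_rest 0.72 241.1008 179.904 [ 552.2 -107.9   75. ] [ 552.3 -107.9   75.2]
thumb_rest 0.23 7.7824 70.38719999999999 [708.2  88.3  75. ] [728.1 142.    5.5]
model 0.86 167.0144 184.0896 [567.6 -33.2  88. ] [567.6 -33.1  87.9]
end_stop 0.84 51.9168 167.808 [607.1 113.3  40. ] [607.2 111.6  42.3]
end_stop 0.61 99.584 273.2928 [458.9 110.7  40. ] [469.   95.4  60.2]
rig 0.82 115.5072 166.8096 [588.   60.1   0. ] [590.7  44.7  28.6]
```

View pics/w1.png

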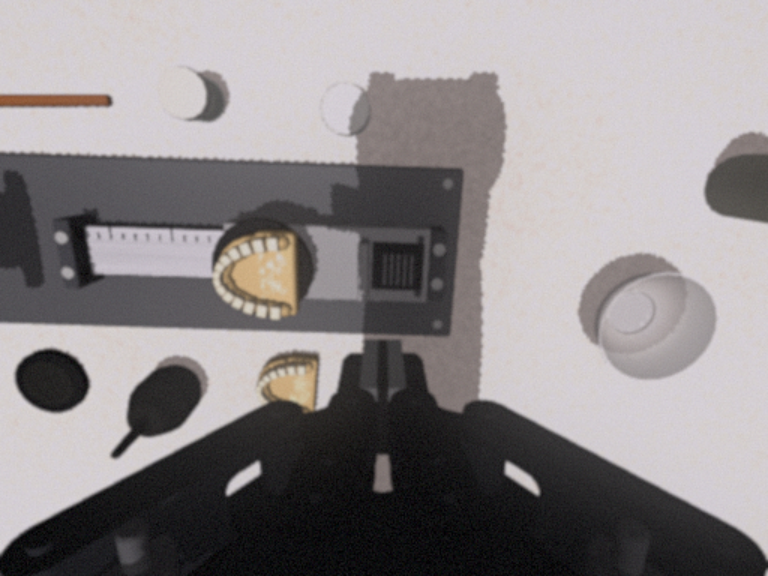

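The wrist view shows the key at zoomed px (397,265), which is (264.7,177) unzoomed. The thumb rest is just left of it at about x=365. The fingertip sits at about (381,395).

```bash
python3 - <<'E'
from h import *
o=robot.get_obs();f,pl=wristmap(o)
P=lambda u,v,z:pl(u/1.5,v/1.5,z)
for n,u,v,z in(("key",397,265.5,62),("keyTL",372,241,62),("keyBR",422,290,62),("pTR",463,170,14),("pBR",450,336,14),("pTL",20,154,14),("pBL",20,323,14),("thT",366,237,75),("thB",366,296,75),("stop face T",87,220,48),("stopB",87,285,48),("stagefrontT",223,228,50),("sag",300,228,50),("rearT",444,228,50),("rearB",430,300,50)):print(n,P(u,v,z).round(1))
d=np.load("wd.npy")
E
python3 - <<'E'
import cv2
a=cv2.imread("pics/w1.png");cv2.imwrite("pics/w1c.png",cv2.resize(a[200:350,20:480],None,fx=1.7,fy=1.7))
E
```

```text
key [ 546.7 -133.    62. ]
keyTL [ 568.8 -118.9   62. ]
keyBR [ 523.7 -147.7   62. ]
pTR [ 601.3 -200.9   14. ]
pBR [ 459.6 -165.5   14. ]
pTL [690.7 145.7  14. ]
pBL [555.7 211.9  14. ]
thT [ 574.8 -116.2   75. ]
thB [ 532.3 -106.3   75. ]
stop face T [628.9  90.3  48. ]
stopB [580.7 111.5  48. ]
stagefrontT [600.9  -9.7  50. ]
sag [588.2 -66.9  50. ]
rearT [ 564.7 -173.7   50. ]
rearB [ 510.3 -152.7   50. ]
```

View pics/w1c.png

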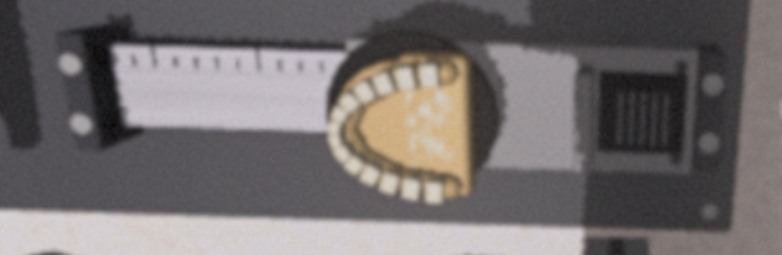

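arm_command(
  deltas=[
    {"gripper":0,"x":0.2,"y":0.07,"z":0.9,"roll":0},
    {"gripper":0,"x":0.18,"y":0.06,"z":0.9,"roll":0},
    {"gripper":0,"x":0,"y":0,"z":0.9,"roll":0},
    {"gripper":0,"x":0,"y":0,"z":0.9,"roll":0},
    {"gripper":0,"x":0,"y":0,"z":0.5,"roll":0},
    {"gripper":0,"x":0,"y":0,"z":0.3,"roll":0},
    {"gripper":0,"x":0,"y":0,"z":0,"roll":0},
    {"gripper":0,"x":0,"y":0,"z":0,"roll":0},
  ],
)

```text
t: 3.57
tcp_pos: [547.6, -132.6, 101.9]
eef_rot: [-0.626, 0.779, -0.002, 0.003]
wrist_force: [-0.3, 0.2, 0.1]
opening: -0.1
```

```bash
python3 - <<'E'
from h import *
o=robot.get_obs();f,pl=wristmap(o)
im,d=robot.snapshot("wrist");im=cv2.imwrite("pics/w2.png",cv2.resize(im[:,:,::-1],None,fx=1.5,fy=1.5))
print(o["t"],o["tcp_pos"],o["wrist_force"])
im,d=robot.snapshot("scene");cv2.imwrite("pics/s2.png",cv2.resize(im[110:250,170:370,::-1],None,fx=4,fy=4,interpolation=cv2.INTER_CUBIC))
im,d=robot.snapshot("side");cv2.imwrite("pics/d2.png",cv2.resize(im[130:270,200:360,::-1],None,fx=4,fy=4,interpolation=cv2.INTER_CUBIC))
E
```

```text
3.5667 [ 547.6208318  -132.63301465  101.88299208] [-0.28225822  0.21807092  0.08938519]
```

View pics/w2.png

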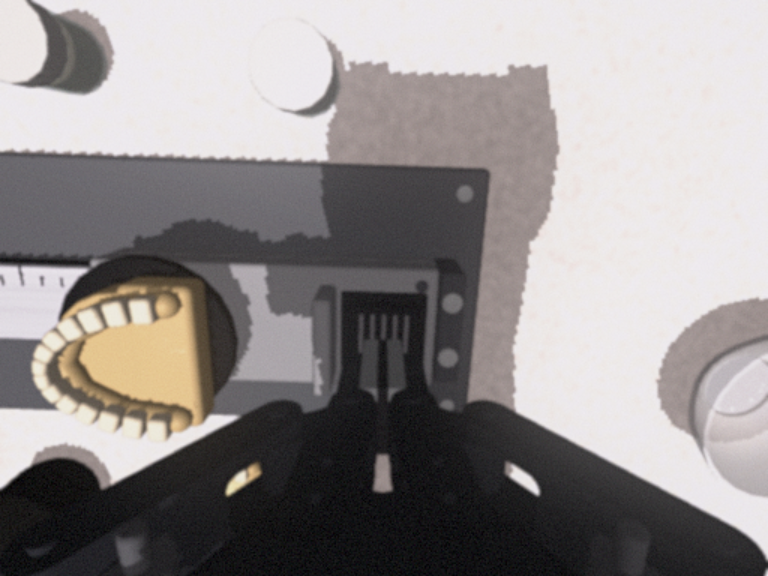

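View pics/s2.png

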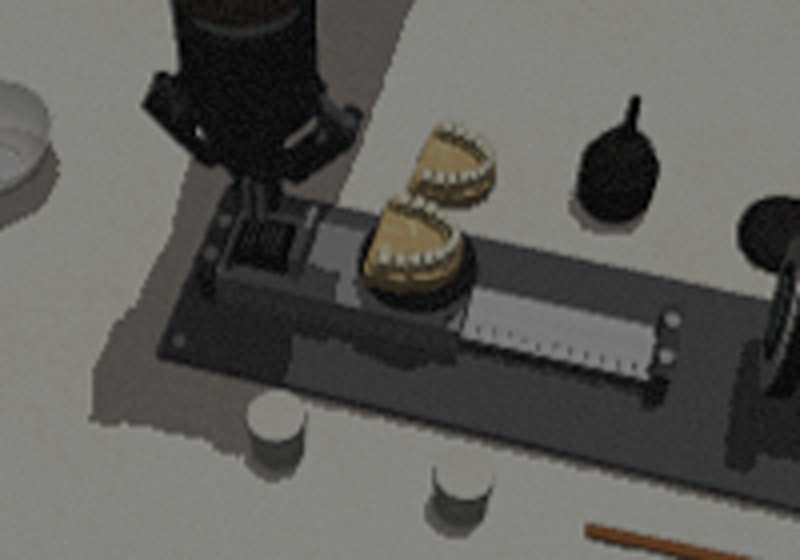

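View pics/d2.png

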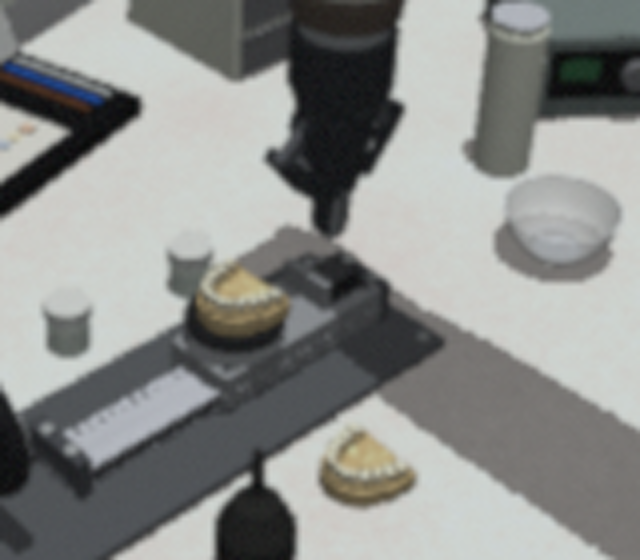

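The key spans zoomed x 343 to 423 and the fingers are centred at 383, so they are centred along the rail. Next is the across-rail check.

```bash
python3 - <<'E'
from h import *
o=robot.get_obs();f,pl=wristmap(o);m=R.from_quat(o["eef_rot"]).as_matrix()
for n,u,v,z in(("keyTopEdge",383,291,62),("keyTL",343,292,62),("keyTR",424,293,62),("thT",327,287,75),("thB",321,394,75),("plateT0",0,152,14),("plateT1",488,170,14),("railT",90,262,50),("railT2",435,267,50)):
    w=pl(u/1.5,v/1.5,z);print(n,w.round(1),"tool",(m.T@(w-o["tcp_pos"])).round(1))
E
```

```text
keyTopEdge [ 566.1 -138.1   62. ] tool [  1.4 -18.3  41. ]
keyTL [ 569.4 -121.1   62. ] tool [-15.9 -17.8  41.1]
keyTR [ 561.5 -155.1   62. ] tool [ 19.  -17.4  41. ]
thT [ 576.4 -117.5   75. ] tool [-20.9 -24.   28.1]
thB [ 530.7 -103.    75. ] tool [-25.3  23.8  27.8]
plateT0 [664.5  37.3  14. ] tool [-190.9  -76.2   90. ]
plateT1 [ 602.9 -200.7   14. ] tool [ 54.7 -67.3  89.3]
railT [604.4 -10.9  50. ] tool [-131.   -28.2   53.4]
railT2 [ 568.6 -162.7   50. ] tool [ 24.9 -25.8  53. ]
```

arm_command(
  deltas=[
    {"gripper":0,"x":0,"y":-0.08,"z":0.3,"roll":0.3},
    {"gripper":0,"x":0,"y":0,"z":0.3,"roll":0},
    {"gripper":0,"x":0,"y":0,"z":0.2,"roll":0},
    {"gripper":0,"x":0,"y":0,"z":0.1,"roll":0},
    {"gripper":0,"x":0,"y":0,"z":0,"roll":0},
    {"gripper":0,"x":0,"y":0,"z":0,"roll":0},
    {"gripper":0,"x":0,"y":0,"z":0,"roll":0},
    {"gripper":0,"x":0,"y":0,"z":0,"roll":0},
  ],
)

```text
t: 4.38
tcp_pos: [552.2, -135.7, 75.8]
eef_rot: [-0.616, 0.788, -0.004, 0.005]
wrist_force: [0.3, -0.0, 0.6]
opening: -0.2
```

arm_command(
  deltas=[
    {"gripper":0,"x":0,"y":0.08,"z":0.1,"roll":0},
    {"gripper":0,"x":0,"y":0,"z":0.1,"roll":0},
    {"gripper":0,"x":0,"y":0,"z":0.1,"roll":0},
    {"gripper":0,"x":0,"y":0,"z":0.0,"roll":0},
    {"gripper":0,"x":0,"y":0,"z":0,"roll":0},
    {"gripper":0,"x":0,"y":0,"z":0,"roll":0},
    {"gripper":0,"x":0,"y":0,"z":0,"roll":0},
    {"gripper":0,"x":0,"y":0,"z":0,"roll":0},
  ],
)

```text
t: 5.05
tcp_pos: [550.4, -135.3, 69.3]
eef_rot: [-0.616, 0.788, -0.005, 0.007]
wrist_force: [-1.8, -0.1, 2.2]
opening: -0.1
```

```bash
python3 - <<'E'
from h import *
o=robot.get_obs();print(o)
E
```

```text
{'t': 5.05, 'joint_pos': array([-0.24337299,  0.11213896, -0.12517593,  1.31684392,  0.0045783 ,
        3.14163236]), 'qvel': array([ 0.00015323, -0.00098747,  0.00042421,  0.00013772, -0.00080792,
        0.00056225]), 'joint_torque': array([ 1.65744242e-02, -5.25294328e+01,  4.59692860e+01, -6.08152952e-01,
        3.02797928e-02,  1.00382266e-01]), 'tcp_pos': array([ 550.36963781, -135.34715085,   69.34420854]), 'eef_rot': array([-0.61602124,  0.78768229, -0.00514238,  0.00692788]), 'wrist_force': array([-1.78090528, -0.1130909 ,  2.22508583]), 'moment': array([0.04762383, 0.26754863, 0.03239213]), 'opening': -0.09730871524561986}
```

Joint 6 is sitting at its range end, so I'm lifting off and turning a quarter turn back. The tool's y axis will then lie along the rail, well inside range.

arm_command(
  deltas=[
    {"gripper":0,"x":0,"y":0,"z":-0.5,"roll":-0.5},
    {"gripper":0,"x":0,"y":0,"z":-0.6,"roll":-1},
    {"gripper":0,"x":0,"y":0,"z":0,"roll":-1},
    {"gripper":0,"x":0,"y":0,"z":0,"roll":-1},
    {"gripper":0,"x":0,"y":0,"z":0,"roll":-1},
    {"gripper":0,"x":0,"y":0,"z":0,"roll":-1},
    {"gripper":0,"x":0,"y":0,"z":0,"roll":-1},
    {"gripper":0,"x":0,"y":0,"z":0,"roll":-1},
  ],
)

```text
t: 5.72
tcp_pos: [549.6, -135.4, 100.9]
eef_rot: [0.844, -0.537, 0.006, -0.004]
wrist_force: [0.2, 1.0, -0.6]
opening: -0.0
```

arm_command(
  deltas=[
    {"gripper":0,"x":0,"y":0,"z":0,"roll":-1},
    {"gripper":0,"x":0,"y":0,"z":0,"roll":-1},
    {"gripper":0,"x":0,"y":0,"z":0,"roll":-1},
    {"gripper":0,"x":0,"y":0,"z":0,"roll":-1},
    {"gripper":0,"x":0,"y":0,"z":0,"roll":-1},
    {"gripper":0,"x":0,"y":0,"z":0,"roll":-1},
    {"gripper":0,"x":0,"y":0,"z":0,"roll":-1},
    {"gripper":0,"x":0,"y":0,"z":0,"roll":-1},
  ],
)

```text
t: 6.38
tcp_pos: [549.4, -135.4, 97.1]
eef_rot: [0.98, -0.198, 0.006, -0.002]
wrist_force: [0.6, 0.4, 0.2]
opening: -0.1
```

```bash
python3 - <<'E'
from h import *
o=robot.get_obs();print(o)
m=R.from_quat(o["eef_rot"]).as_matrix();print("tool x ang",np.degrees(np.arctan2(m[1,0],m[0,0])),m.round(4))
im,d=robot.snapshot("wrist");cv2.imwrite("pics/w3.png",cv2.resize(im[:,:,::-1],None,fx=1.5,fy=1.5))
E
```

```text
{'t': 6.3833, 'joint_pos': array([-0.24364854,  0.10472247, -0.07918603,  1.37447724,  0.0042391 ,
        1.72664173]), 'qvel': array([-6.03683845e-04,  5.80562973e-03, -4.71561706e-03, -7.06504484e-03,
        3.35758822e-04, -1.09247088e+00]), 'joint_torque': array([ 3.56919445e-04, -5.35923529e+01,  4.69353569e+01, -1.17533267e-01,
        1.41840093e-02,  1.81879990e+00]), 'tcp_pos': array([ 549.36697531, -135.35564496,   97.14989276]), 'eef_rot': array([ 0.98009835, -0.19840419,  0.00629228, -0.00184513]), 'wrist_force': array([0.60664063, 0.42977396, 0.20020342]), 'moment': array([-0.01422604, -0.000549  , -0.010716  ]), 'opening': -0.09622532131257476}
tool x ang -22.88984250488065 [[ 0.9212 -0.3889  0.0131]
 [-0.3889 -0.9213  0.0011]
 [ 0.0116 -0.0061 -0.9999]]
```

View pics/w3.png

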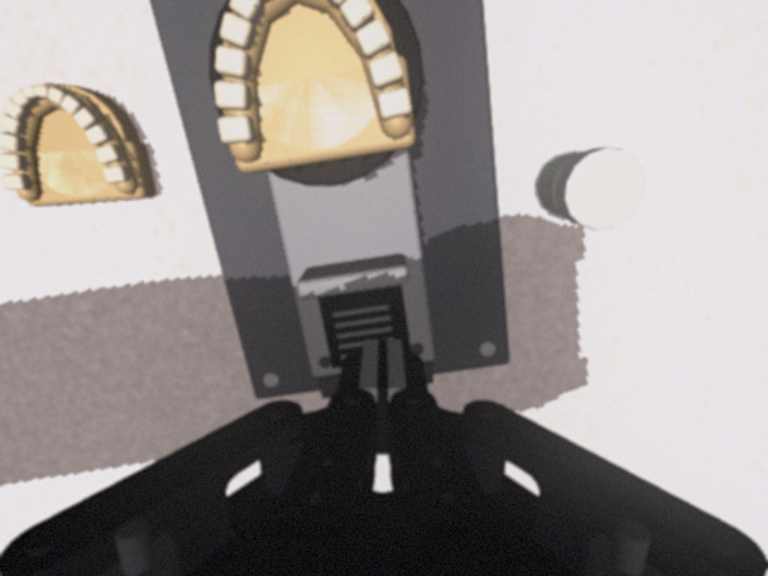

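The thumb rest, key and model are all in view and in line. I'll finish the turn.

arm_command(
  deltas=[
    {"gripper":0,"x":0,"y":0,"z":0,"roll":-0.9},
    {"gripper":0,"x":0,"y":0,"z":0,"roll":-0.6},
    {"gripper":0,"x":0,"y":0,"z":0,"roll":0},
    {"gripper":0,"x":0,"y":0,"z":0,"roll":0},
    {"gripper":0,"x":0,"y":0,"z":0,"roll":0},
    {"gripper":0,"x":0,"y":0,"z":0,"roll":0},
    {"gripper":0,"x":0,"y":0,"z":0,"roll":0},
    {"gripper":0,"x":0,"y":0,"z":0,"roll":0},
  ],
)

```text
t: 7.1
tcp_pos: [549.1, -135.4, 95.3]
eef_rot: [0.991, -0.136, 0.006, -0.001]
wrist_force: [-0.4, 0.2, 0.3]
opening: 0.1
```

```bash
python3 - <<'E'
from h import *
o=robot.get_obs();print(o["t"],o["tcp_pos"],o["joint_pos"],o["wrist_force"])
m=R.from_quat(o["eef_rot"]).as_matrix();print("tool x ang",np.degrees(np.arctan2(m[1,0],m[0,0])),m[:,2].round(4))
f,pl=wristmap(o)
im,d=robot.snapshot("wrist");cv2.imwrite("pics/w4.png",cv2.resize(im[:,:,::-1],None,fx=1.5,fy=1.5))
for n,z in(("button_top",62),("thumb_rest",75),("model",88)):
  for q in robot.place_of("wrist",n)[:1]:
    u,v=q["at"][0]*512,q["at"][1]*384;w=pl(u,v,z)
    print(n,q["conf"],u*1.5,v*1.5,w.round(1),(m.T@(w-o["tcp_pos"])).round(1))
E
```

```text
7.1 [ 549.14209744 -135.36462603   95.26084737] [-0.24371062  0.10630118 -0.08111399  1.37254736  0.00413852  1.59933487] [-0.42327725  0.17537184  0.28783828]
tool x ang -15.598808086357563 [ 0.0115  0.0014 -0.9999]
button_top 0.65 360.2688 338.22720000000004 [ 540.6 -134.7   62. ] [-8.8  1.8 33.2]
thumb_rest 0.85 361.49760000000003 277.05600000000004 [ 550.2 -105.7   75. ] [ -7.2 -28.8  20.3]
model 0.82 351.5904 55.9296 [568.1 -35.9  88. ] [  -8.5 -100.8    7.6]
```

View pics/w4.png

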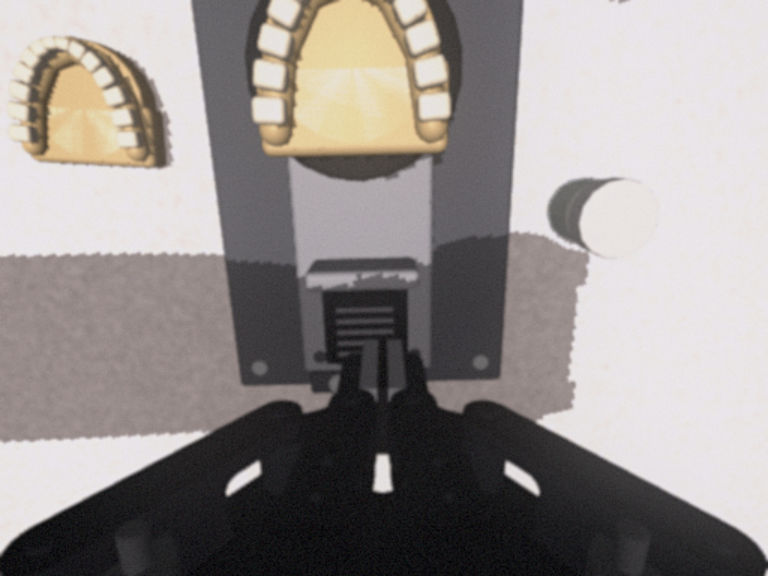

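arm_command(
  deltas=[
    {"gripper":0,"x":-0.19,"y":-0.08,"z":0.2,"roll":-0.3},
    {"gripper":0,"x":0,"y":0,"z":0.3,"roll":0},
    {"gripper":0,"x":0,"y":0,"z":0.15,"roll":0},
    {"gripper":0,"x":0,"y":0,"z":0,"roll":0},
    {"gripper":0,"x":0,"y":0,"z":0,"roll":0},
    {"gripper":0,"x":0,"y":0,"z":0,"roll":0},
    {"gripper":0,"x":0,"y":0,"z":0,"roll":0},
    {"gripper":0,"x":0,"y":0,"z":0,"roll":0},
  ],
)

```text
t: 7.97
tcp_pos: [543.5, -130.8, 72.8]
eef_rot: [0.993, -0.121, 0.005, -0.001]
wrist_force: [-0.2, 0.4, -0.2]
opening: -0.0
```

```bash
python3 - <<'E'
from h import *
o=robot.get_obs();print(o["t"],o["tcp_pos"],o["joint_pos"],o["wrist_force"])
m=R.from_quat(o["eef_rot"]).as_matrix();print("tool x ang",np.degrees(np.arctan2(m[1,0],m[0,0])),m[:,2].round(4))
im,d=robot.snapshot("wrist");a=cv2.resize(im[150:300,150:350,::-1],None,fx=3,fy=3,interpolation=cv2.INTER_CUBIC)
im,d=robot.snapshot("scene");b=cv2.resize(im[120:220,190:290,::-1],None,fx=4.5,fy=4.5,interpolation=cv2.INTER_CUBIC)
cv2.imwrite("pics/w5.png",a);cv2.imwrite("pics/s5.png",b)
E
```

```text
7.9667 [ 543.45671056 -130.83237621   72.83894466] [-0.2382701   0.09932651 -0.13220704  1.32956969  0.00408539  1.57508148] [-0.21915395  0.44924679 -0.16684115]
tool x ang -13.897401560426454 [ 0.0104  0.0017 -0.9999]
```

View pics/w5.png

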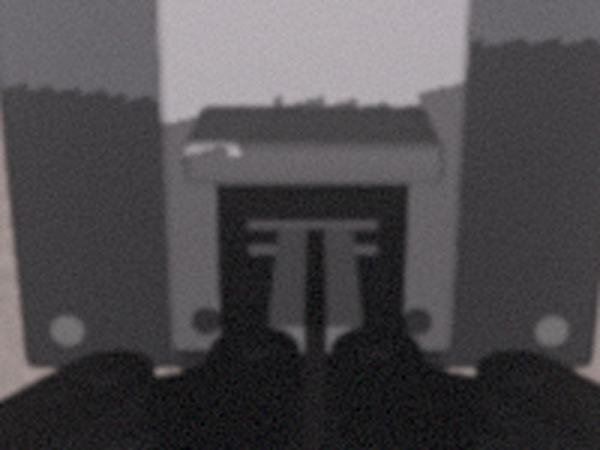

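View pics/s5.png

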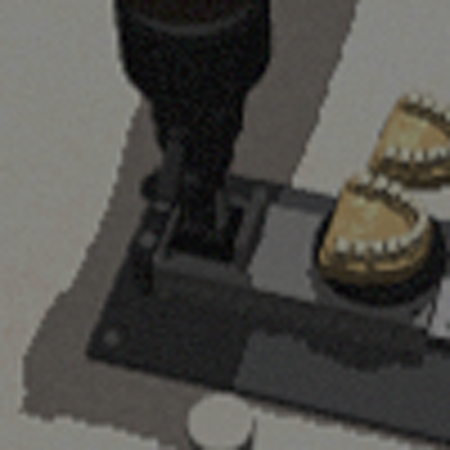

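The fingertip is centred on the key (zoomed 313 against 317) and clear of the thumb rest. Pressing straight down now.

arm_command(
  deltas=[
    {"gripper":0,"x":0,"y":0,"z":0.1,"roll":0},
    {"gripper":0,"x":0,"y":0,"z":0.1,"roll":0},
    {"gripper":0,"x":0,"y":0,"z":0.1,"roll":0},
    {"gripper":0,"x":0,"y":0,"z":0.1,"roll":0},
    {"gripper":0,"x":0,"y":0,"z":0.1,"roll":0},
    {"gripper":0,"x":0,"y":0,"z":0.05,"roll":0},
    {"gripper":0,"x":0,"y":0,"z":0.05,"roll":0},
    {"gripper":0,"x":0,"y":0,"z":0.05,"roll":0},
  ],
)

```text
t: 8.73
tcp_pos: [544.1, -131.0, 64.0]
eef_rot: [0.993, -0.121, 0.009, -0.001]
wrist_force: [-5.0, 0.7, 12.2]
opening: 0.3
```

arm_command(
  deltas=[
    {"gripper":0,"x":0,"y":-0.05,"z":0.08,"roll":0},
    {"gripper":0,"x":0,"y":-0.1,"z":0.08,"roll":0},
    {"gripper":0,"x":0,"y":-0.1,"z":0.08,"roll":0},
    {"gripper":0,"x":0,"y":-0.1,"z":0.08,"roll":0},
    {"gripper":0,"x":0,"y":-0.1,"z":0.08,"roll":0},
    {"gripper":0,"x":0,"y":-0.1,"z":0.08,"roll":0},
    {"gripper":0,"x":0,"y":-0.1,"z":0.08,"roll":0},
    {"gripper":0,"x":0,"y":-0.1,"z":0.08,"roll":0},
  ],
)

```text
t: 9.4
tcp_pos: [549.2, -110.8, 63.6]
eef_rot: [0.992, -0.122, 0.015, 0.002]
wrist_force: [-10.2, 1.4, 21.0]
opening: 0.3
```

```bash
cat > look.py <<'E'
from h import *
import sys
k=sys.argv[1]
o=robot.get_obs();print(o["t"],o["tcp_pos"],o["joint_pos"],o["wrist_force"])
m=R.from_quat(o["eef_rot"]).as_matrix();print("tool x ang",np.degrees(np.arctan2(m[1,0],m[0,0])),m[:,2].round(4))
im,d=robot.snapshot("wrist");a=cv2.resize(im[150:300,150:350,::-1],None,fx=2,fy=2,interpolation=cv2.INTER_CUBIC)
im,d=robot.snapshot("scene");b=cv2.resize(im[120:220,200:350,::-1],None,fx=2.6,fy=3,interpolation=cv2.INTER_CUBIC)
cv2.imwrite(f"pics/l{k}.png",np.hstack([a,b]))
E
python3 look.py 6
```

```text
9.4 [ 549.23454352 -110.80697968   63.61014373] [-1.98458819e-01  8.67404007e-02 -1.64075059e-01  1.29059185e+00
 -1.24795332e-03  1.61765776e+00] [-10.19169012   1.39023477  20.95060378]
tool x ang -14.056975710958621 [ 0.0286 -0.007  -0.9996]
```

View pics/l6.png

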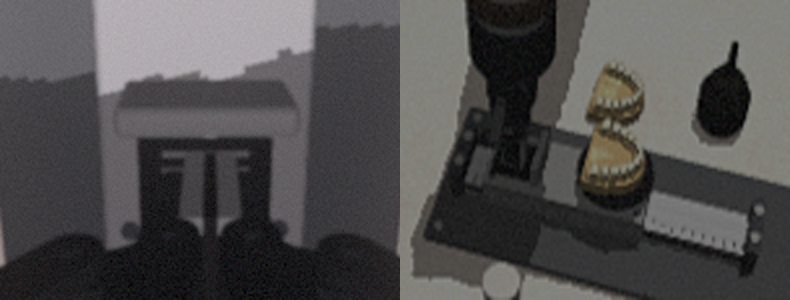

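The stage is travelling with the finger without slipping, and a gap is opening at the far stop. I'm easing the press and the sideways load, then continuing.

arm_command(
  deltas=[
    {"gripper":0,"x":-0.03,"y":-0.12,"z":0.05,"roll":0},
    {"gripper":0,"x":-0.03,"y":-0.15,"z":0.05,"roll":0},
    {"gripper":0,"x":-0.02,"y":-0.2,"z":0.05,"roll":0},
    {"gripper":0,"x":-0.02,"y":-0.2,"z":0.05,"roll":0},
    {"gripper":0,"x":-0.02,"y":-0.2,"z":0.05,"roll":0},
    {"gripper":0,"x":-0.02,"y":-0.2,"z":0.05,"roll":0},
    {"gripper":0,"x":-0.02,"y":-0.15,"z":0.05,"roll":0},
    {"gripper":0,"x":-0.02,"y":-0.1,"z":0.05,"roll":0},
  ],
)

```text
t: 10.17
tcp_pos: [558.6, -72.6, 64.0]
eef_rot: [0.992, -0.123, 0.024, 0.004]
wrist_force: [-3.9, -0.4, 12.4]
opening: 0.2
```

```bash
python3 look.py 7
```

```text
10.1667 [558.61657871 -72.56355345  64.03176434] [-0.12509052  0.07571832 -0.17560297  1.27187227 -0.00830704  1.69313663] [-3.87305098 -0.35171984 12.41753627]
tool x ang -14.184710769446378 [ 0.0462 -0.0142 -0.9988]
```

View pics/l7.png

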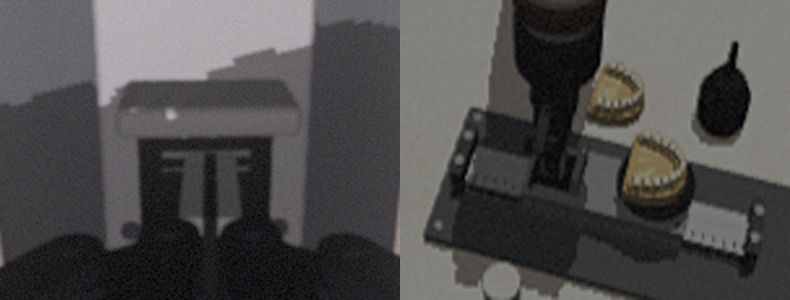

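arm_command(
  deltas=[
    {"gripper":0,"x":-0.03,"y":-0.15,"z":0.05,"roll":0},
    {"gripper":0,"x":-0.03,"y":-0.2,"z":0.05,"roll":0},
    {"gripper":0,"x":-0.03,"y":-0.2,"z":0.05,"roll":0},
    {"gripper":0,"x":-0.02,"y":-0.2,"z":0.05,"roll":0},
    {"gripper":0,"x":-0.02,"y":-0.2,"z":0.05,"roll":0},
    {"gripper":0,"x":-0.02,"y":-0.2,"z":0.05,"roll":0},
    {"gripper":0,"x":-0.02,"y":-0.2,"z":0.05,"roll":0},
    {"gripper":0,"x":-0.02,"y":-0.12,"z":0.05,"roll":0},
  ],
)

```text
t: 10.93
tcp_pos: [569.5, -29.2, 64.1]
eef_rot: [0.992, -0.124, 0.033, 0.006]
wrist_force: [-4.8, -0.0, 11.6]
opening: 0.2
```

```bash
python3 look.py 8
```

```text
10.9333 [569.53562764 -29.17127004  64.1159644 ] [-0.04321025  0.07487917 -0.17719817  1.253562   -0.01639756  1.77667028] [-4.78420365 -0.02993533 11.5527422 ]
tool x ang -14.29687452086484 [ 0.0643 -0.0192 -0.9977]
```

View pics/l8.png

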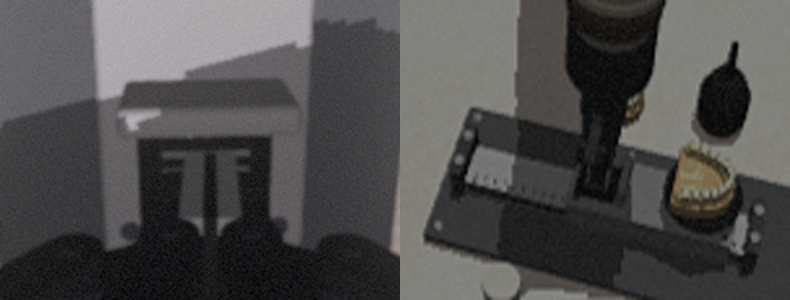

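arm_command(
  deltas=[
    {"gripper":0,"x":-0.03,"y":-0.1,"z":0.06,"roll":0},
    {"gripper":0,"x":-0.03,"y":-0.1,"z":0.06,"roll":0},
    {"gripper":0,"x":-0.03,"y":-0.1,"z":0.06,"roll":0},
    {"gripper":0,"x":-0.03,"y":-0.1,"z":0.06,"roll":0},
    {"gripper":0,"x":-0.02,"y":-0.1,"z":0.06,"roll":0},
    {"gripper":0,"x":-0.02,"y":-0.08,"z":0.06,"roll":0},
    {"gripper":0,"x":-0.02,"y":-0.08,"z":0.06,"roll":0},
    {"gripper":0,"x":-0.02,"y":-0.08,"z":0.06,"roll":0},
  ],
)

```text
t: 11.7
tcp_pos: [576.1, -9.8, 64.1]
eef_rot: [0.991, -0.126, 0.044, 0.009]
wrist_force: [-2.7, -5.2, 12.8]
opening: -0.0
```

```bash
python3 look.py 9
```

```text
11.7 [576.09032964  -9.80573584  64.13584914] [-0.00302746  0.06838713 -0.18548495  1.23093473 -0.02910736  1.81902452] [-2.66256609 -5.19071313 12.75638525]
tool x ang -14.449389402773885 [ 0.0858 -0.0294 -0.9959]
```

View pics/l9.png

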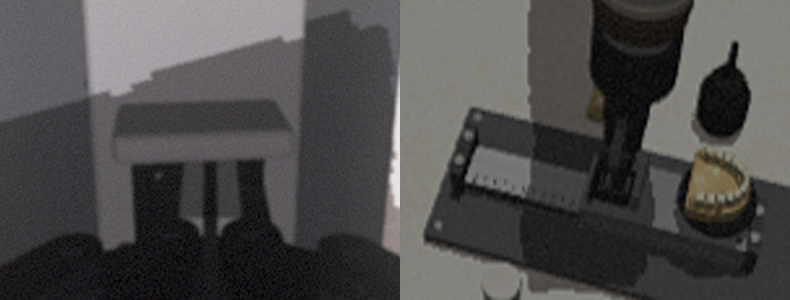

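The stage has stopped: there is 5 N back-force along the rail and the finger has slid forward on the key. I'll push gently a little more to confirm, then relax the push with the button still down.

arm_command(
  deltas=[
    {"gripper":0,"x":0,"y":-0.1,"z":0.06,"roll":0},
    {"gripper":0,"x":0,"y":-0.1,"z":0.06,"roll":0},
    {"gripper":0,"x":0,"y":-0.1,"z":0.06,"roll":0},
    {"gripper":0,"x":0,"y":-0.1,"z":0.06,"roll":0},
    {"gripper":0,"x":0,"y":-0.1,"z":0.06,"roll":0},
    {"gripper":0,"x":0,"y":-0.1,"z":0.06,"roll":0},
    {"gripper":0,"x":0,"y":-0.1,"z":0.06,"roll":0},
    {"gripper":0,"x":0,"y":-0.1,"z":0.06,"roll":0},
  ],
)

```text
t: 12.47
tcp_pos: [578.6, -6.6, 64.4]
eef_rot: [0.989, -0.134, 0.047, 0.03]
wrist_force: [-16.0, -14.5, 21.1]
opening: -0.5
```

```bash
python3 look.py 10
```

```text
12.4667 [578.62465466  -6.63970225  64.38562738] [ 0.02354369  0.07572216 -0.17830884  1.23271844 -0.07320459  1.86023857] [-16.02522829 -14.53171022  21.12333072]
tool x ang -15.277086777756015 [ 0.0854 -0.0711 -0.9938]
```

View pics/l10.png

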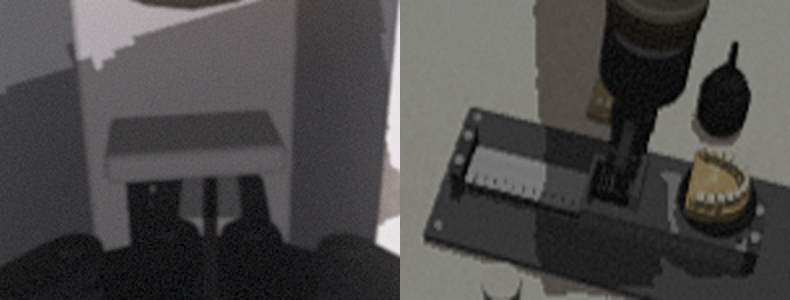

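arm_command(
  deltas=[
    {"gripper":0,"x":0,"y":0,"z":0.05,"roll":0},
    {"gripper":0,"x":0,"y":0,"z":0.05,"roll":0},
    {"gripper":0,"x":0,"y":0,"z":0.05,"roll":0},
    {"gripper":0,"x":-0.02,"y":0,"z":0.05,"roll":0},
    {"gripper":0,"x":-0.02,"y":0,"z":0.05,"roll":0},
    {"gripper":0,"x":-0.02,"y":0,"z":0.05,"roll":0},
    {"gripper":0,"x":0,"y":0,"z":0.05,"roll":0},
    {"gripper":0,"x":0,"y":0,"z":0.05,"roll":0},
  ],
)

```text
t: 13.23
tcp_pos: [578.8, -7.7, 64.3]
eef_rot: [0.989, -0.135, 0.052, 0.029]
wrist_force: [-7.1, 0.4, 13.5]
opening: 0.6
```

The push has relaxed and the button is still fully down. I'll give one light nudge to seat the stage, then lift straight off.

arm_command(
  deltas=[
    {"gripper":0,"x":0,"y":-0.06,"z":0.05,"roll":0},
    {"gripper":0,"x":0,"y":-0.06,"z":0.05,"roll":0},
    {"gripper":0,"x":0,"y":-0.06,"z":0.05,"roll":0},
    {"gripper":0,"x":0,"y":-0.05,"z":0.05,"roll":0},
    {"gripper":0,"x":0,"y":-0.02,"z":0.03,"roll":0},
    {"gripper":0,"x":0,"y":0,"z":-0.3,"roll":0},
    {"gripper":0,"x":0,"y":0.05,"z":-0.4,"roll":0},
    {"gripper":0,"x":0,"y":0.1,"z":-0.6,"roll":0},
  ],
)

```text
t: 13.9
tcp_pos: [572.4, -8.3, 102.6]
eef_rot: [0.989, -0.137, 0.051, 0.036]
wrist_force: [-0.8, -0.1, -0.5]
opening: -0.2
```

arm_command(
  deltas=[
    {"gripper":0,"x":0,"y":0,"z":-0.6,"roll":0},
    {"gripper":0,"x":0,"y":0,"z":-0.8,"roll":0},
    {"gripper":0,"x":0,"y":0.5,"z":-0.8,"roll":0},
    {"gripper":0,"x":0,"y":0.8,"z":-0.8,"roll":0},
    {"gripper":0,"x":0,"y":1,"z":-0.5,"roll":0},
    {"gripper":0,"x":0,"y":1,"z":0,"roll":0},
    {"gripper":0,"x":0,"y":1,"z":0,"roll":0},
    {"gripper":0,"x":0,"y":0,"z":0,"roll":0},
  ],
)

```text
t: 14.57
tcp_pos: [525.5, -125.3, 229.1]
eef_rot: [0.989, -0.134, 0.055, 0.035]
wrist_force: [-0.4, 0.4, 0.6]
opening: 0.1
```

```bash
python3 - <<'E'
from h import *
o=robot.get_obs();print(o["t"],o["tcp_pos"],o["wrist_force"]);f,pl=wristmap(o)
im,d=robot.snapshot("wrist");cv2.imwrite("pics/w11.png",cv2.resize(im[:,:,::-1],None,fx=1.5,fy=1.5))
im,d=robot.snapshot("scene");cv2.imwrite("pics/s11.png",cv2.resize(im[110:260,180:380,::-1],None,fx=4,fy=4,interpolation=cv2.INTER_CUBIC))
im,d=robot.snapshot("side");cv2.imwrite("pics/d11.png",cv2.resize(im[150:300,160:340,::-1],None,fx=4,fy=4,interpolation=cv2.INTER_CUBIC))
E
```

```text
14.5667 [ 525.54335045 -125.3348727   229.09955862] [-0.37123039  0.4112325   0.56605558]
```

View pics/w11.png

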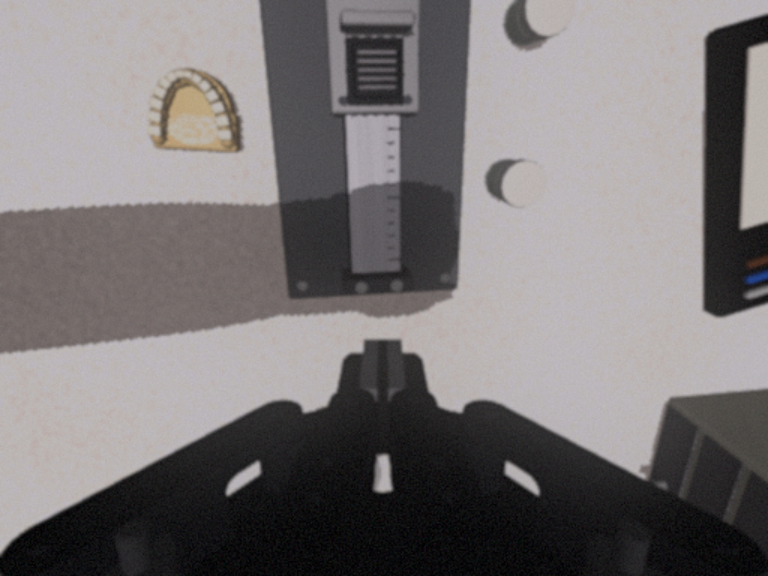

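View pics/s11.png

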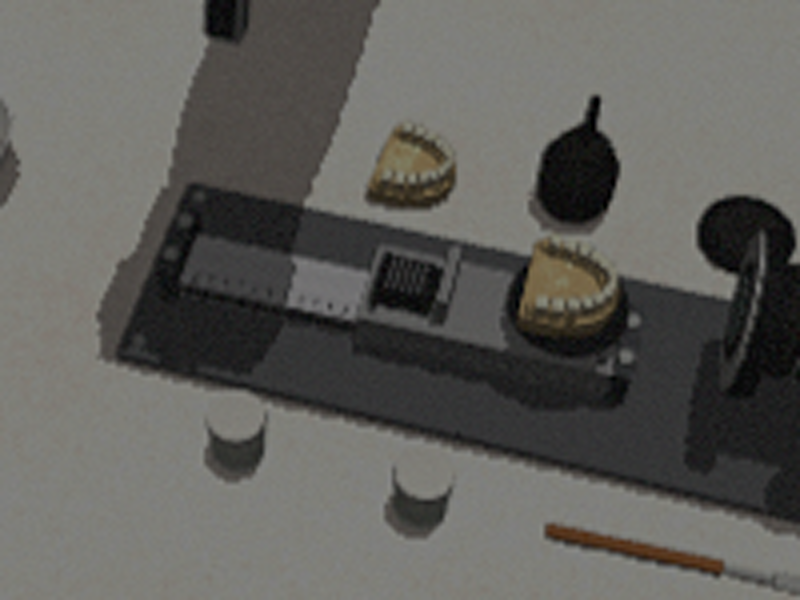

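View pics/d11.png

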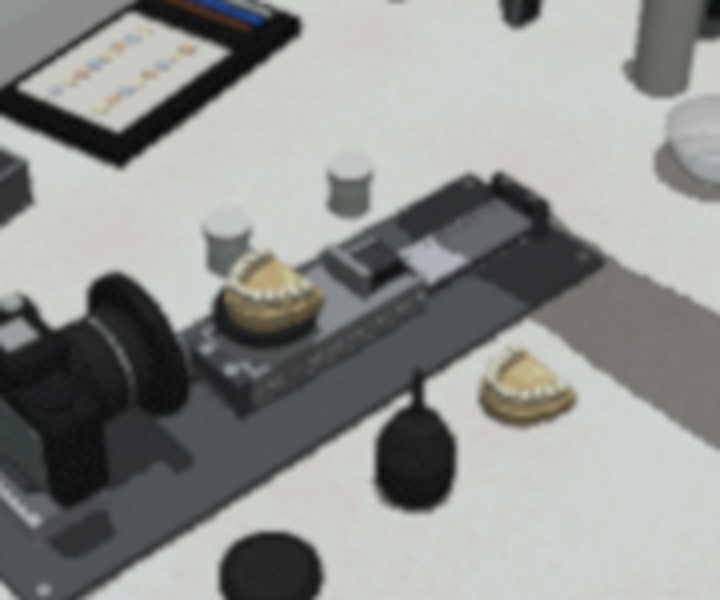

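The saddle now seems to be at the camera stop, with the rail exposed behind it. Nothing else seems to have moved. Next I'll measure the travel and look at the gap close up from above.

```bash
python3 - <<'E'
from h import *
o=robot.get_obs();f,pl=wristmap(o);m=R.from_quat(o["eef_rot"]).as_matrix()
a=pl(375/1.5,112/1.5,50);b=pl(375/1.5,272/1.5,48);c=pl(376/1.5,70/1.5,62)
print(a,b,np.linalg.norm((a-b)[:2]),c, np.linalg.norm(c[:2]-[544,-133.5]))
t=np.array([562,72,240])
print(m.T@(t-o["tcp_pos"])/30)
E
```

```text
[566.44654939 -37.55565025  50.        ] [ 536.21590855 -147.17891314   48.        ] 113.71522066951024 [572.26085484 -14.37625403  62.        ] 122.43015466251138
[-0.49234533 -6.51405058 -0.82846313]
```

arm_command(
  deltas=[
    {"gripper":0,"x":0.2,"y":-0.8,"z":-0.2,"roll":0},
    {"gripper":0,"x":0.2,"y":-0.8,"z":0,"roll":0},
    {"gripper":0,"x":0.2,"y":-0.8,"z":0,"roll":0},
    {"gripper":0,"x":0,"y":-0.8,"z":0,"roll":0},
    {"gripper":0,"x":0,"y":-0.4,"z":0,"roll":0},
    {"gripper":0,"x":0,"y":0,"z":0,"roll":0},
    {"gripper":0,"x":0,"y":0,"z":0,"roll":0},
    {"gripper":0,"x":0,"y":0,"z":0,"roll":0},
  ],
)

```text
t: 15.38
tcp_pos: [573.1, -10.8, 227.2]
eef_rot: [0.99, -0.129, 0.052, 0.034]
wrist_force: [-1.0, 0.4, -0.2]
opening: -0.0
```

```bash
python3 - <<'E'
from h import *
o=robot.get_obs();print(o["t"],o["tcp_pos"],o["wrist_force"]);f,pl=wristmap(o)
im,d=robot.snapshot("wrist");cv2.imwrite("pics/w12.png",cv2.resize(im[:,:,::-1],None,fx=1.5,fy=1.5));np.save("wd12.npy",d)
E
```

```text
15.3833 [573.10204949 -10.75108961 227.1781986 ] [-1.0152409   0.37899801 -0.22654285]
```

View pics/w12.png

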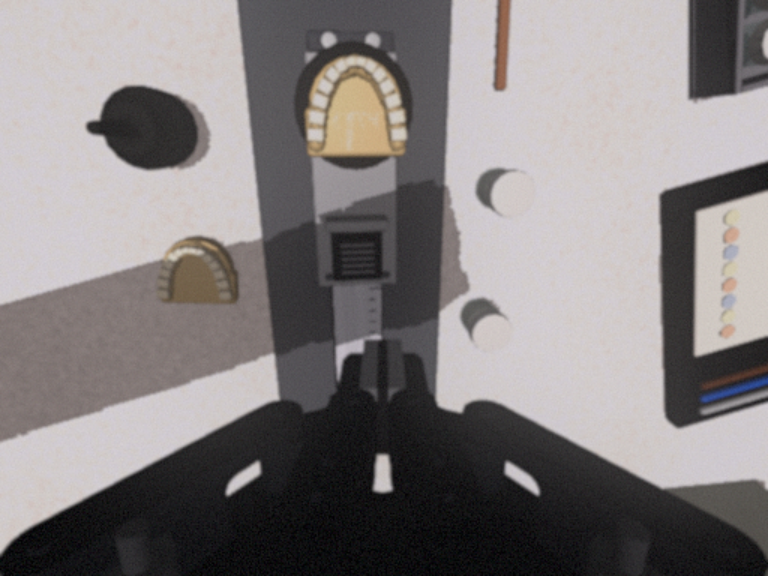

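```bash
python3 - <<'E'
import cv2
a=cv2.imread("pics/w12.png");cv2.imwrite("pics/w12c.png",cv2.resize(a[15:80,280:430],None,fx=5,fy=5,interpolation=cv2.INTER_CUBIC))
a=cv2.imread("pics/d11.png");cv2.imwrite("pics/d11c.png",cv2.resize(a[300:430,160:330],None,fx=4,fy=4,interpolation=cv2.INTER_CUBIC))
E
```

```text
(no output)
```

View pics/w12c.png

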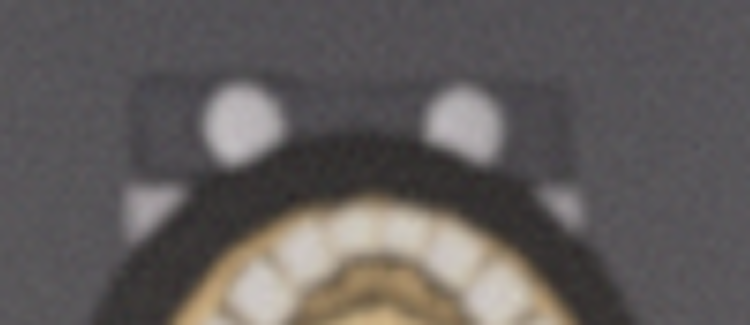

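View pics/d11c.png

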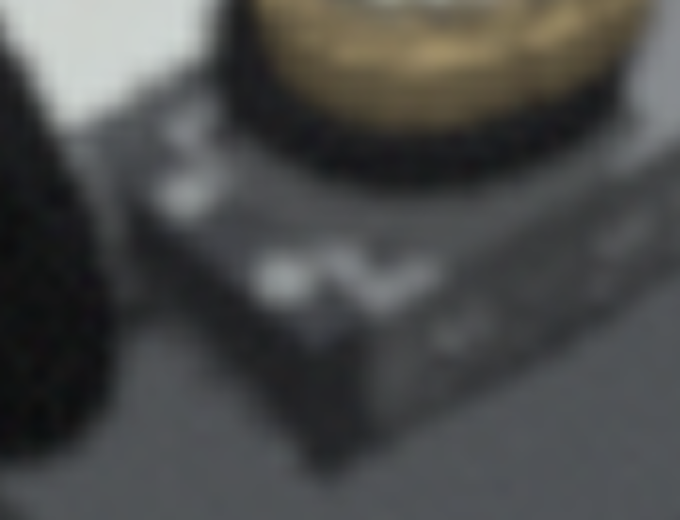

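The close-ups show the saddle's front edge directly against the stop block, with no gap visible in either view. The button is free and the arm is clear, so I'm handing in.

```bash
python3 - <<'E'
from h import *
print(robot.finish_job())
E
```

```text
the job is handed in; nothing more can be done
None
```

The stage is up at the camera stop with the lock button released, and the job was handed in at about 15.4 s of the 35 s allowed.

I pressed the button fully down with the closed fingertips and held it there while pushing the stage along its rail. The stage came up against the stop with about 15 N of push. I then relaxed the push, gave a light nudge to seat it, and lifted straight off.

**Last checks**
- **Stage at the stop:** the wrist and side close-ups show no gap between the saddle and the stop block, to about 1 mm. Measured travel disagreed a little: about 122 mm at the button and about 114 mm at the exposed rail, against 120 mm nominal. I put that down to pixel and calibration error and relied on the contact force and the close-ups.
- **Button up:** I did not measure its height after letting go. The finger is well clear and the wrist force is about zero.
- **Everything else:** no contact with the model is visible. The jars, cast, blower and lens cap look undisturbed in the last pictures. The spatula, bowl and spray can were only partly in view.

**Things that did not go as planned**
- **Joint 6:** on the first approach, joint 6 briefly read 3.1416, against a listed range of 3.14. The finger had only just touched the button (about 2 N). I lifted off and turned the tool a quarter turn back before pressing.
- **Tool tilt:** the tool leaned over to about 6° while pushing. The button stayed down throughout.

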